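Tamp the drainage stones level in a desk planter

ROBOT

A 6-joint arm with a two-finger parallel gripper is mounted at the origin on the work surface. World frame = base frame: x ahead of the robot, y to its left, z up, the work surface at z = 0. Lengths are in m, angles in rad, forces in N, time in s.
With the tool pointing down it reaches from about 0.275 to 0.725 m from the base axis. Payload 5.6 kg.
Tool frame: the origin (TCP) lies midway between the tips of the shut fingers; the grasp point (between the pads) lies 19 mm behind it; z points along the fingers, y is the direction in which the jaws open and shut (so a half turn about z gives the same grasp; the last joint's range is limited). The gripper opens to 85 mm and grips with 20 to 120 N. Pads are 22 mm wide; open, the fingers measure 114 mm over their backs; the gripper's body (76 mm by 85 mm) begins 54 mm behind the grasp point. The pads swing forward as they close: fully open they stand 13 mm farther back than shut.
Start: joints at [1.51, 0.255, 0.108, 0, -1.424, -0.285], TCP at [0.186, 0.517, 0.231] pointing down, gripper open.
Joint ranges: [-2.95, 2.95], [-1.21, 1.97], [-1.09, 1.5], [-2.87, 1.71], [-2.94, -0.07], [-3.05, 3.05]. Speed limits (rad/s): [2.57, 2.57, 3.14, 3.14, 3.14, 3.14].

INTERFACE

Orientations are given as a unit quaternion [x, y, z, w].
In Python, from station import env gives the robot as it stands.
- The arm moves only by the tool drive_tool, never from a script. Its argument "increments" is a list of rows, each an object of numbers: "rx", "ry", "rz": the turn, a rotation vector about the tool's x, y, z in rad; "x", "y", "z": the shift along the tool's x, y, z in mm; "hand": the opening, from -1 (shut) to 1 (fully open). A call has 1 to 10 rows; each row shifts and turns the commanded pose from where the row before left it, along the tool's axes as they then stand; what a row does not reach is not made up. A row lasts 1/8 s, in which the tool goes at most 62.5 mm and 10.7 degrees, less where a joint would pass 70% of its speed; a pose out of reach is approached as far as the arm can. A call with a gripper value outside its range is refused whole. The fingers move at their own pace and stop on an object; "grip_force" is the grip in N (left out, the last holds). Time passes only in rows, so rows that do not move let the fingers close. It gives the time, the measured TCP pose, the force and the opening at its end, in the units of the state.
- env.sense(): the state, without advancing time (a new reading comes with each control period).
- env.read_camera(name): name is "side" or "top"; returns the picture (480x640x3 uint8, red, green, blue); there is no depth.
- env.camera_params(name): a dict with "mtx" (3x3 intrinsics, pixels), "position" and "orientation" of the camera in the world. Camera axes: x right, y up, looking along -z (the intrinsics and any distortion apply to the point x, -y, -z); pixel columns grow to the right and rows downward; lengths in m; the calibration is good to about 2 mm. A picture is of the moment at which its call begins. camera_params takes no time and is no camera call.
- env.close_job(): hands the job in, once; it reports no verdict.
Trained networks look in the newest picture that a camera, given by its name, has taken for a name from the list of things; names that differ only in an ending like _2 or _b are one class to them, and where a whole thing is asked for, a point or a joint stands for the part that bears it (a point fixed in the world has none). Each returns a list of dicts, best first, with "confidence" (0 to 1); they miss things now and then, are a little off and sometimes report something else, mostly with a low value. They report only what shows in the picture. A call takes as long as a camera call. They do not tell look-alikes from the thing itself.
- env.boxes_of(camera, name): "extent" ([left, top, right, bottom] in pixels, round what is visible of it).
- env.spot_point(camera, name): "at" ([column, row] in pixels: a listed point, or the origin of a listed thing).
The state is a dict: "t": time; "joint_positions": joint angles; "dq": joint speeds; "effort": joint torques, N m; "tool_pos": TCP position; "orientation": TCP orientation; "ft_force": force on the tool from outside, world axes, zero at the start; "moment": the same for the moment, N m; "opening": opening from 0.0 (shut) to 1.0 (fully open).
Only numpy, scipy, OpenCV 4.12 (cv2) and the standard library are available. Lean on these libraries where they do the work, as an engineer would, in place of code of your own. Each camera call takes 0.05 s, during which the arm holds its last target. There are 200 camera calls.

TASK

Using the flat-footed tamper, tamp the loose stones down level in both cells of the planter, one cell after the other: in each, press until the stones have sunk fully home and feel solid, and hold a firm, steady push of about 20 to 25 N for a second, never more than 45 N. Then stand the tamper gently back upright on the middle of its cork mat and let go. Touch planter and stones only with the tamper, and leave everything else on the desk alone.

Things in the scene. Friction and masses are not known exactly. Their poses are not given: they have to be found in the camera images.
- planter: white two-cell desk planter, fixed to the desk, outer 102 (its x) x 198 (its y) x 62 mm high, walls 5 mm, a divider 4 mm thick across its middle. Origin: centre of its underside, z up. Each cell is open above and 92 x 92 mm inside, with four loose stones side by side, one in each quarter, at uneven heights, tops at most 56 mm above the desk. It must never carry more than 45 N
- cell_a (a point): middle of the mouth of the cell with the reddish stones, at rim height (62 mm above the desk), on the planter's +y side, axes as its. Each stone stands on a stiff sliding foot that sinks under about 3 N (12 N for the four of a cell) and stays. The feet have 5 to 14 mm to sink, then meet firm stops, level within the cell; how deep (not the same in both cells) is not given: it is felt as the push rising well above 12 N
- cell_b (a point): the same for the cell with the four grey stones, on the planter's -y side
- tamper_grip (a point): grip point of the tamper: a steel square foot 76 x 76 x 12 mm with a square wooden handle 26 x 26 mm standing up from its middle to 106 mm above the foot's underside; mass about 0.35 kg. This point lies on the handle's axis 80 mm above the underside of the foot; z up the handle, x and y along the sides of foot and handle. It starts standing upright on the cork mat.
- mat: square cork mat 140 x 140 x 5 mm, fixed, the tamper's place. Origin: centre of its underside, on the desk.
- stone_a0_mid (a point): loose reddish chunky stone, about 36 mm across and 26 mm high, 40 g, in cell_a; the point is its centre, half-way up (13 mm)
- stone_a1_mid (a point): loose reddish chunky stone, about 36 mm across and 26 mm high, 40 g, in cell_a; the point is its centre, half-way up (13 mm)
- stone_a2_mid (a point): loose reddish chunky stone, about 36 mm across and 26 mm high, 40 g, in cell_a; the point is its centre, half-way up (13 mm)
- stone_a3_mid (a point): loose reddish chunky stone, about 36 mm across and 26 mm high, 40 g, in cell_a; the point is its centre, half-way up (13 mm)
- stone_b0_mid (a point): loose grey chunky stone, about 36 mm across and 26 mm high, 40 g, in cell_b; the point is its centre, half-way up (13 mm)
- stone_b1_mid (a point): loose grey chunky stone, about 36 mm across and 26 mm high, 40 g, in cell_b; the point is its centre, half-way up (13 mm)
- stone_b2_mid (a point): loose grey chunky stone, about 36 mm across and 26 mm high, 40 g, in cell_b; the point is its centre, half-way up (13 mm)
- stone_b3_mid (a point): loose grey chunky stone, about 36 mm across and 26 mm high, 40 g, in cell_b; the point is its centre, half-way up (13 mm)
- mouse: computer mouse, black and orange, 100 x 58 x 33 mm, on the white mouse pad; leave alone. Origin: centre of underside
- stylus: white stylus 150 x 9 x 9 mm on the mouse pad; leave alone. Origin: centre of underside
- phone: phone lying flat, 75 x 155 x 8 mm; leave alone. Origin: centre of underside
- mug: blue mug, 80 mm across, 90 mm high; leave alone. Origin: centre of underside
- succulent: small succulent in a terracotta pot, 76 mm across, about 90 mm high; leave alone. Origin: centre of underside
Things that resemble listed ones, but are neither listed nor needed, are in the scene too. Of the things like the part that bears tamper_grip, leave any that is turquoise; of the rest the smaller one is meant. Leave any purple or yellow look-alike of the part that bears stone_b2_mid alone.

How it is judged:
On the way, in this order (a step that is already met when the one before it is completed fails the run):
1. one cell is tamped home: its four stones at the bottom while the planter is pressed with more than 15 N ((z of each of stone_a0_mid, stone_a1_mid, stone_a2_mid, stone_a3_mid in the frame of planter below 0.0315 m or z of each of stone_b0_mid, stone_b1_mid, stone_b2_mid, stone_b3_mid in the frame of planter below 0.0275 m) and contact force between planter and anything else above 15 N), for 0.3 s.
2. both cells are home while the planter is pressed with more than 15 N (z of each of stone_a0_mid, stone_a1_mid, stone_a2_mid, stone_a3_mid in the frame of planter below 0.0315 m and z of each of stone_b0_mid, stone_b1_mid, stone_b2_mid, stone_b3_mid in the frame of planter below 0.0275 m and contact force between planter and anything else above 15 N), for 0.3 s.
At the end, for the whole second after the job is handed in: All eight stones are in the planter and sunk to within 2.5 mm of the bottom of their travel (so level in each cell), and the tamper stands upright (within 0.08 rad) on the cork mat, within 35 mm of its middle, let go (z of stone_a0_mid in the frame of planter between 0.026 and 0.0315 m and z of stone_a1_mid in the frame of planter between 0.026 and 0.0315 m and z of stone_a2_mid in the frame of planter between 0.026 and 0.0315 m and z of stone_a3_mid in the frame of planter between 0.026 and 0.0315 m and z of stone_b0_mid in the frame of planter between 0.022 and 0.0275 m and z of stone_b1_mid in the frame of planter between 0.022 and 0.0275 m and z of stone_b2_mid in the frame of planter between 0.022 and 0.0275 m and z of stone_b3_mid in the frame of planter between 0.022 and 0.0275 m and horizontal distance between tamper_grip and mat below 0.035 m and angle between tamper_grip's own z axis and vertical below 0.08 rad and height (world z) of tamper_grip between 0.078 and 0.092 m and contact force between the fingers and anything else below 0.5 N); the robot touches nothing.
It fails at once if the planter is pushed with more than 45 N (contact force between planter and anything else above 45 N).
It fails at once if the gripper or the arm touches the stones or the planter instead of the tamper (contact force between any of the arm, the fingers and stone_a0 above 0.5 N or contact force between any of the arm, the fingers and stone_a1 above 0.5 N or contact force between any of the arm, the fingers and stone_a2 above 0.5 N or contact force between any of the arm, the fingers and stone_a3 above 0.5 N or contact force between any of the arm, the fingers and stone_b0 above 0.5 N or contact force between any of the arm, the fingers and stone_b1 above 0.5 N or contact force between any of the arm, the fingers and stone_b2 above 0.5 N or contact force between any of the arm, the fingers and stone_b3 above 0.5 N or contact force between any of the arm, the fingers and planter above 0.5 N).
It fails at once if the tamper is slammed on the mat (over 60 N) (contact force between mat and anything else above 60 N).
It fails at once if a bystander is moved by more than 15 mm (distance of any of mouse, stylus, phone, mug, succulent from where it was at the start of the episode above 0.015 m).
It also fails if it takes over 72 s, if anything falls off the work surface, if the arm or the gripper's body presses on something with over 40 N, if the wrist force passes 120 N, or if a joint passes its speed limit or range.

## Working session

There is one attempt and no reset: what is moved stays moved. The work goes in short steps, Python scripts to look and compute and a tool call to move; the robot and the scene stay as the last step left them, time stands still between calls to the robot, and variables do not carry over. Pictures are saved under pics/ and viewed, about 8 in all and at most 12, crops included, and the job is handed in when it is done.

Besides the shell and the picture viewer there is one more tool, called after "Emit:" as name([rows], argument=value, ...), one row to a line, values as JSON. drive_tool: Moves the arm, as the interface text tells. Its arguments: {"type":"object","properties":{"increments":{"type":"array"},"grip_force":{"type":"number"}},"required":["increments"]}

```bash
ls; mkdir -p pics; cat > h.py <<'E'
from station import env
import numpy as np, cv2
from scipy.spatial.transform import Rotation as R
def save(cam,fn):
    im=env.read_camera(cam); cv2.imwrite('pics/'+fn,im[:,:,::-1]); return im
def ray(cam,uv):
    p=env.camera_params(cam); K=np.array(p['mtx']); 
    d=np.linalg.inv(K)@[uv[0],uv[1],1]; d=R.from_quat(p['orientation']).apply([d[0],-d[1],-d[2]])
    return np.array(p['position']),d
def at_z(cam,uv,z):
    o,d=ray(cam,uv); return (o+d*(z-o[2])/d[2]).round(4)
def proj(cam,X):
    p=env.camera_params(cam); c=R.from_quat(p['orientation']).inv().apply(np.array(X)-p['position'])
    q=np.array(p['mtx'])@[c[0],-c[1],-c[2]]; return (q[:2]/q[2]).round(1)
E
python3 - <<'E'
from h import *
a=save('top','top0.png'); b=save('side','side0.png')
for c in('top','side'):
    print(c,env.camera_params(c))
    for n,z in(('planter',0),('cell_a',.062),('cell_b',.062),('tamper_grip',.085),('mat',0)):
        for r in env.spot_point(c,n)[:4]: print(c,n,r,at_z(c,r['at'],z))
print(env.sense())
E
```

```text
pics
top {'mtx': array([[532.42822492,   0.        , 320.00762467],
       [  0.        , 532.42822492, 245.86396126],
       [  0.        ,   0.        ,   1.        ]]), 'position': array([ 0.41269031, -0.02349183,  1.11895264]), 'orientation': array([ 0.04061042, -0.04534117, -0.69843206,  0.71308319])}
top planter {'at': [274.0, 260.9], 'confidence': 0.66} [0.5155 0.0667 0.    ]
top cell_a {'at': [257.6, 248.1], 'confidence': 0.27} [0.5348 0.0953 0.062 ]
top cell_b {'at': [257.6, 248.1], 'confidence': 0.27} [0.5348 0.0953 0.062 ]
top tamper_grip {'at': [424.8, 392.6], 'confidence': 0.9} [ 0.2632 -0.2334  0.085 ]
top tamper_grip {'at': [434.0, 299.9], 'confidence': 0.86} [ 0.4385 -0.2519  0.085 ]
top tamper_grip {'at': [538.3, 298.6], 'confidence': 0.78} [ 0.4451 -0.4545  0.085 ]
top tamper_grip {'at': [420.6, 301.6], 'confidence': 0.39} [ 0.4347 -0.2259  0.085 ]
top mat {'at': [421.1, 303.0], 'confidence': 0.74} [ 0.4336 -0.2436  0.    ]
side {'mtx': array([[546.95633547,   0.        , 328.36672974],
       [  0.        , 546.95633547, 227.87521039],
       [  0.        ,   0.   
[... 942 characters left out ...]
35} [0.7537 0.2227 0.    ]
{'t': 0.6, 'joint_positions': array([ 1.50960199e+00,  2.55099404e-01,  1.08167274e-01, -2.23164467e-05,
       -1.42388859e+00, -2.84575215e-01]), 'dq': array([ 0.00086717, -0.0019388 , -0.00094066, -0.00054799,  0.00128462,
       -0.00061535]), 'effort': array([ 1.08025968e-03, -3.86192036e+01,  2.37979174e+01,  5.36614358e+00,
       -6.86757376e-04,  1.39456542e-06]), 'tool_pos': array([0.18638529, 0.51743619, 0.23126708]), 'orientation': array([ 9.85092332e-01, -1.72026443e-01, -9.60974540e-06,  1.33515686e-05]), 'ft_force': array([ 0.96545855,  0.47246751, -0.47974535]), 'moment': array([-0.00410435,  0.06663116,  0.01543599]), 'opening': 1.0016916206188247}
```

View pics/top0.png

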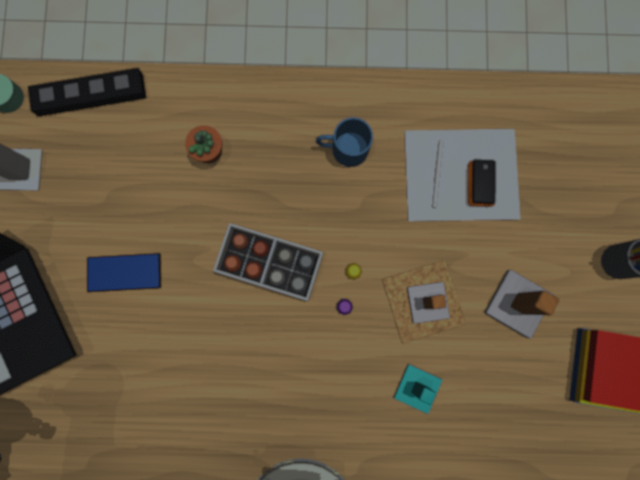

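View pics/side0.png

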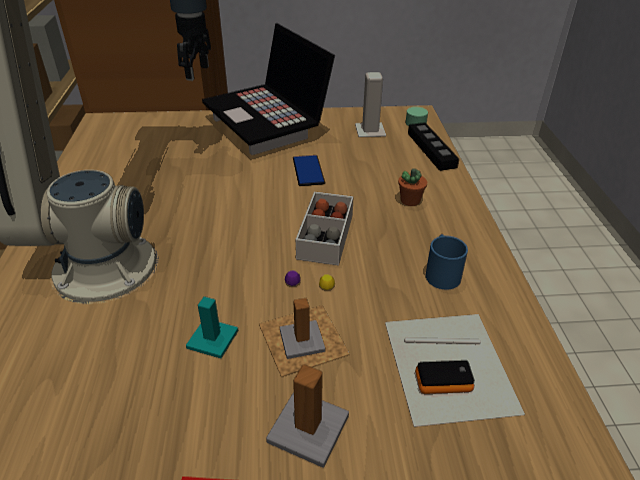

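The top view shows three tamper-like things: turquoise at (418,389), a large wooden one at (525,302), and a smaller wooden one on the cork mat at (430,301). The smaller one on the mat is the one meant, because it isn't turquoise and is the smaller of the rest. The planter is at (268,262), with the reddish cell on the left and the grey cell on the right. The purple and yellow balls at (345,306) and (353,270) are look-alikes. Next I'll confirm in an enlarged crop.

```bash
python3 - <<'E'
from h import *
t=cv2.imread('pics/top0.png'); s=cv2.imread('pics/side0.png')
def c(im,x,y,w,h,W,H): return cv2.resize(im[y:y+h,x:x+w],(W,H),interpolation=cv2.INTER_CUBIC)
# planter 130x97 ->400x300 ; 
A=c(t,208,216,120,90,400,300); B=c(t,380,258,120,90,400,300); C=c(s,280,180,100,90,400,300)[:,:]; C=c(s,270,185,120,90,400,300); D=c(s,245,290,120,90,400,300)
cv2.imwrite('pics/crop.png',np.vstack([np.hstack([A,B]),np.hstack([C,D])]))
E
```

```text
(no output)
```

View pics/crop.png

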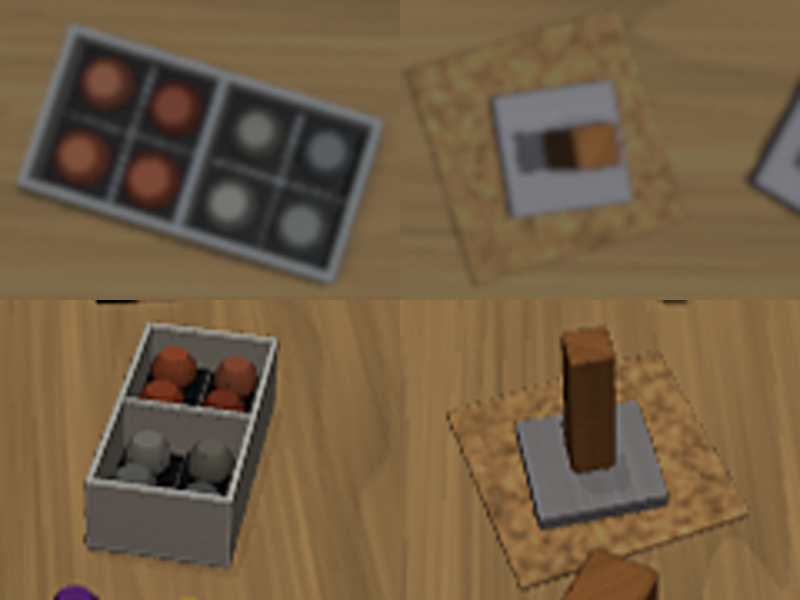

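The crops confirm it: the smaller wooden-handled tamper stands on the cork mat. Its foot is off the mat's centre and has a different yaw. I'll fit poses from the corner pixels in both views.

```bash
python3 - <<'E'
from h import *
from scipy.optimize import least_squares
s=.3
def T(p,o): return [(o[0]+x*s-.5*(1-s)*0,o[1]+y*s) for x,y in p]
oA,oB,oC,oD=(208,216),(380,258),(270,185),(245,290)
# order: (+x+y),(-x+y),(-x-y),(+x-y)
D={'planter':(.051,.099,.062,T([(73,27),(20,186),(333,282),(381,122)],oA),T([(276,40),(150,25),(88,186),(233,198)],oC)),
'foot':(.038,.038,.017,T([(92,98),(112,217),(233,200),(213,80)],oB),T([(236,103),(116,121),(140,217),(265,196)],oD)),
'mat':(.07,.07,.005,T([(5,72),(75,283),(287,210),(213,10)],oB),T([(255,52),(47,117),(125,288),(348,214)],oD)),
'handle':(.013,.013,.111,T([(177,126),(180,168),(220,163),(215,123)],oB),T([(206,27),(162,35),(168,63),(214,55)],oD))}
S=np.array([(1,1),(-1,1),(-1,-1),(1,-1)])
def fit(hx,hy,z,obs):
    def f(v):
        c,sn=np.cos(v[2]),np.sin(v[2]);r=[]
        for cam,px in obs:
            for (a,b),p in zip(S*[hx,hy],px):
                r+=list(proj2(cam,[v[0]+c*a-sn*b,v[1]+sn*a+c*b,z])-p)
        return np.array(r)
    g=np.mean([at_z(obs[0][0],p,z) for p in obs[0][1]],0)
    best=min((least_squares(f,[g[0],g[1],y0]) for y0 in(-.3,.0,.3)),key=lambda q:q.cost)
    return best.x.round(4),np.sqrt(np.mean(best.fun**2)).round(2)
P={c:env.camera_params(c) for c in('top','side')}
def proj2(cam,X):
    p=P[cam]; c=R.from_quat(p['orientation']).inv().apply(np.array(X)-p['position']); q=p['mtx']@[c[0],-c[1],-c[2]]; return q[:2]/q[2]
for n,(hx,hy,z,t,sd) in D.items():
    for nm,o in(('top',[('top',t)]),('side',[('side',sd)]),('both',[('top',t),('side',sd)])): print(n,nm,*fit(hx,hy,z,o))
s0=env.sense(); print(R.from_quat(s0['orientation']).as_matrix().round(4))
E
```

```text
planter top [ 0.5072  0.0727 -0.2771] 0.72
planter side [ 0.511   0.071  -0.2724] 0.9
planter both [ 0.5088  0.0723 -0.2745] 1.05
foot top [ 0.4345 -0.256   0.1625] 0.31
foot side [ 0.436  -0.2563  0.1521] 0.73
foot both [ 0.4353 -0.2562  0.1578] 0.63
mat top [ 0.4381 -0.2477  0.3324] 1.07
mat side [ 0.4389 -0.25    0.3256] 0.75
mat both [ 0.4385 -0.2486  0.3293] 1.01
handle top [ 0.4351 -0.2563  0.1068] 0.9
handle side [ 0.4361 -0.2568  0.1382] 0.61
handle both [ 0.4356 -0.2565  0.1213] 0.8
[[ 0.9408 -0.3389 -0.    ]
 [-0.3389 -0.9408 -0.    ]
 [-0.      0.     -1.    ]]
```

Emit:
drive_tool([
  {"x":31,"y":40,"hand":1},
  {"x":31,"y":40},
  {"x":31,"y":40},
  {"x":31,"y":40},
  {"x":31,"y":40},
  {"x":31,"y":40},
  {"x":31,"y":40},
  {"x":31,"y":40},
  {"x":31,"y":40},
  {"x":31,"y":40},
])

```text
invalid input at $.increments[0]: expected keys rx, ry, rz, x, y, z, hand
```

Emit:
drive_tool([
  {"x":31,"y":40},
  {"x":31,"y":40},
  {"x":31,"y":40},
  {"x":31,"y":40},
  {"rz":0.18},
  {"rz":0.18},
  {"rz":0.18},
  {"rz":0.18},
  {"rz":0.18},
  {"rz":0.17},
])

```text
invalid input at $.increments[0]: expected keys rx, ry, rz, x, y, z, hand
```

```bash
cat >> h.py <<'E'
def st():
    s=env.sense(); M=R.from_quat(s['orientation']).as_matrix()
    print('t',round(s['t'],2),'tcp',s['tool_pos'].round(4),'yawx',np.arctan2(M[1,0],M[0,0]).round(4),'zax',M[:,2].round(3),'F',s['ft_force'].round(2),'M',s['moment'].round(2),'op',round(s['opening'],3),'q',s['joint_positions'].round(2)); return s,M
def to(X):
    s,M=st(); print('tool-axis mm to target',(M.T@(np.array(X)-s['tool_pos'])*1e3).round(1))
E
python3 -c "
from h import *
to([.4355,-.2563,.07])"
```

```text
t 0.6 tcp [0.1864 0.5174 0.2313] yawx -0.3458 zax [-0. -0. -1.] F [ 0.97  0.47 -0.48] M [-0.    0.07  0.02] op 1.002 q [ 1.51  0.26  0.11 -0.   -1.42 -0.28]
tool-axis mm to target [496.6 643.5 161.3]
```

Emit:
drive_tool([
  {"rx":0,"ry":0,"rz":0,"x":31,"y":40,"z":0,"hand":1},
  {"rx":0,"ry":0,"rz":0,"x":31,"y":40,"z":0,"hand":1},
  {"rx":0,"ry":0,"rz":0,"x":31,"y":40,"z":0,"hand":1},
  {"rx":0,"ry":0,"rz":0,"x":31,"y":40,"z":0,"hand":1},
  {"rx":0,"ry":0,"rz":0,"x":31,"y":40,"z":0,"hand":1},
  {"rx":0,"ry":0,"rz":0,"x":31,"y":40,"z":0,"hand":1},
  {"rx":0,"ry":0,"rz":0,"x":31,"y":40,"z":0,"hand":1},
  {"rx":0,"ry":0,"rz":0,"x":31,"y":40,"z":0,"hand":1},
  {"rx":0,"ry":0,"rz":0,"x":31,"y":40,"z":0,"hand":1},
  {"rx":0,"ry":0,"rz":0,"x":31,"y":40,"z":0,"hand":1},
])

```text
t: 1.85
tool_pos: [0.3426, 0.0345, 0.2317]
orientation: [0.985, -0.172, 0.001, -0.0]
ft_force: [1.3, 1.0, -0.4]
opening: 1.004
```

Emit:
drive_tool([
  {"rx":0,"ry":0,"rz":0,"x":31,"y":40,"z":0,"hand":1},
  {"rx":0,"ry":0,"rz":0,"x":31,"y":40,"z":0,"hand":1},
  {"rx":0,"ry":0,"rz":0,"x":31,"y":40,"z":0,"hand":1},
  {"rx":0,"ry":0,"rz":0,"x":31,"y":40,"z":0,"hand":1},
  {"rx":0,"ry":0,"rz":0.18,"x":0,"y":0,"z":0,"hand":1},
  {"rx":0,"ry":0,"rz":0.18,"x":0,"y":0,"z":0,"hand":1},
  {"rx":0,"ry":0,"rz":0.18,"x":0,"y":0,"z":0,"hand":1},
  {"rx":0,"ry":0,"rz":0.18,"x":0,"y":0,"z":0,"hand":1},
  {"rx":0,"ry":0,"rz":0.18,"x":0,"y":0,"z":0,"hand":1},
  {"rx":0,"ry":0,"rz":0.17,"x":0,"y":0,"z":0,"hand":1},
])

```text
t: 3.1
tool_pos: [0.4049, -0.1565, 0.2314]
orientation: [0.758, -0.652, 0.0, -0.0]
ft_force: [0.5, -0.6, 0.6]
opening: 1.002
```

```bash
python3 -c "
from h import *
to([.4355,-.2563,.07])"
```

```text
t 3.1 tcp [ 0.4049 -0.1565  0.2314] yawx -1.4216 zax [ 0. -0. -1.] F [ 0.45 -0.56  0.56] M [-0.01  0.02 -0.01] op 1.002 q [-0.01  0.02 -0.17  0.   -1.38  0.15]
tool-axis mm to target [103.2 -15.4 161.4]
```

Emit:
drive_tool([
  {"rx":0,"ry":0,"rz":0,"x":52,"y":-8,"z":0,"hand":1},
  {"rx":0,"ry":0,"rz":0,"x":51,"y":-7.4,"z":0,"hand":1},
  {"rx":0,"ry":0,"rz":0,"x":0,"y":0,"z":40,"hand":1},
  {"rx":0,"ry":0,"rz":0,"x":0,"y":0,"z":40,"hand":1},
  {"rx":0,"ry":0,"rz":0,"x":0,"y":0,"z":40,"hand":1},
  {"rx":0,"ry":0,"rz":0,"x":0,"y":0,"z":25,"hand":1},
  {"rx":0,"ry":0,"rz":0,"x":0,"y":0,"z":18,"hand":1},
  {"rx":0,"ry":0,"rz":0,"x":0,"y":0,"z":0,"hand":1},
])

```text
t: 4.1
tool_pos: [0.435, -0.2556, 0.0672]
orientation: [0.76, -0.65, -0.001, 0.001]
ft_force: [-0.5, 0.3, 1.3]
opening: 0.996
```

```bash
python3 - <<'E'
from h import *
to([.4355,-.2563,.068])
s=save('side','s1.png'); t=save('top','t1.png')
c=lambda im,x,y,w,h:cv2.resize(im[y:y+h,x:x+w,::-1],(400,400),interpolation=cv2.INTER_CUBIC)
cv2.imwrite('pics/c1.png',np.hstack([c(s,230,230,150,150),c(t,360,230,150,150)]))
E
```

```text
t 4.1 tcp [ 0.435  -0.2556  0.0672] yawx -1.4159 zax [-0.003  0.001 -1.   ] F [-0.52  0.27  1.26] M [0.02 0.01 0.05] op 0.996 q [-0.22  0.28 -0.29 -0.   -1.    0.38]
tool-axis mm to target [ 0.7 -0.3 -0.8]
```

View pics/c1.png

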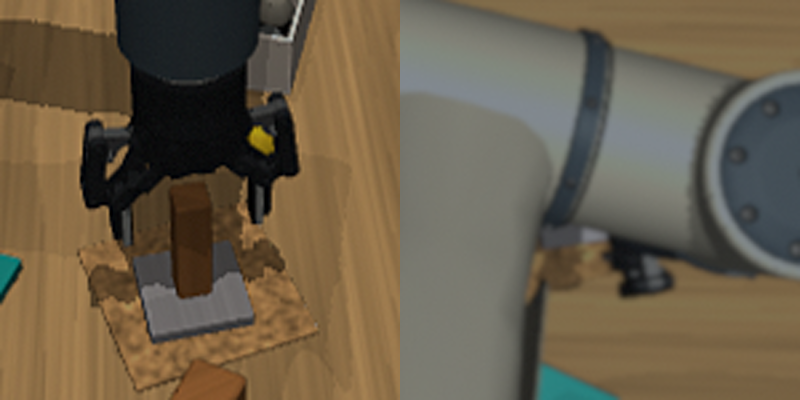

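The side crop shows the fingers either side of the wooden handle, at about (190,240) in the crop. I'll close now.

Emit:
drive_tool([
  {"rx":0,"ry":0,"rz":0,"x":0,"y":0,"z":0,"hand":-1},
  {"rx":0,"ry":0,"rz":0,"x":0,"y":0,"z":0,"hand":-1},
  {"rx":0,"ry":0,"rz":0,"x":0,"y":0,"z":0,"hand":-1},
  {"rx":0,"ry":0,"rz":0,"x":0,"y":0,"z":0,"hand":-1},
  {"rx":0,"ry":0,"rz":0,"x":0,"y":0,"z":0,"hand":-1},
  {"rx":0,"ry":0,"rz":0,"x":0,"y":0,"z":0,"hand":-1},
  {"rx":0,"ry":0,"rz":0,"x":0,"y":0,"z":0,"hand":-1},
  {"rx":0,"ry":0,"rz":0,"x":0,"y":0,"z":0,"hand":-1},
], grip_force=100)

```text
t: 5.2
tool_pos: [0.436, -0.256, 0.0687]
orientation: [0.76, -0.65, 0.0, 0.0]
ft_force: [-2.7, 0.7, 6.1]
opening: 0.29
```

Emit:
drive_tool([
  {"rx":0,"ry":0,"rz":0,"x":0,"y":0,"z":-5,"hand":-1},
  {"rx":0,"ry":0,"rz":0,"x":0,"y":0,"z":-20,"hand":-1},
  {"rx":0,"ry":0,"rz":0,"x":0,"y":0,"z":-40,"hand":-1},
  {"rx":0,"ry":0,"rz":0,"x":0,"y":0,"z":-40,"hand":-1},
  {"rx":0,"ry":0,"rz":0,"x":0,"y":0,"z":-20,"hand":-1},
  {"rx":0,"ry":0,"rz":0,"x":0,"y":0,"z":0,"hand":-1},
  {"rx":0,"ry":0,"rz":0,"x":0,"y":0,"z":0,"hand":-1},
])

```text
t: 6.08
tool_pos: [0.4352, -0.2553, 0.1914]
orientation: [0.76, -0.65, -0.002, 0.0]
ft_force: [-0.3, -0.5, -5.0]
opening: 0.294
```

```bash
python3 - <<'E'
from h import *
to([.4953,.0258,.192])
for i in range(3): env.read_camera('top'); print(env.sense()['ft_force'].round(2))
s=save('side','s2.png')
cv2.imwrite('pics/c2.png',cv2.resize(s[150:400,200:450,::-1],(600,600),interpolation=cv2.INTER_CUBIC))
E
```

```text
t 6.08 tcp [ 0.4352 -0.2553  0.1914] yawx -1.4161 zax [-0.003  0.002 -1.   ] F [-0.33 -0.47 -5.05] M [-0.02  0.07  0.01] op 0.294 q [-0.22  0.18 -0.08 -0.   -1.31  0.38]
tool-axis mm to target [-268.4 -102.7   -0.3]
[ 0.08 -0.53 -3.82]
[-0.07 -0.43 -4.85]
[ 0.35 -0.71 -4.61]
```

View pics/c2.png

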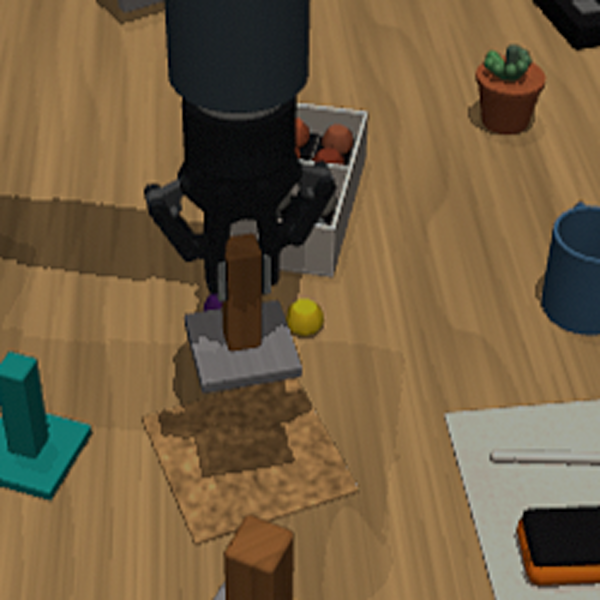

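The tamper is held upright at image point (240,290), its foot clear of the mat. Next I'll go over cell_b (grey).

Emit:
drive_tool([
  {"rx":0,"ry":0,"rz":0.145,"x":0,"y":0,"z":0,"hand":-1},
  {"rx":0,"ry":0,"rz":0.145,"x":0,"y":0,"z":0,"hand":-1},
  {"rx":0,"ry":0,"rz":0.14,"x":0,"y":0,"z":0,"hand":-1},
  {"rx":0,"ry":0,"rz":0,"x":-40,"y":2.5,"z":0,"hand":-1},
  {"rx":0,"ry":0,"rz":0,"x":-50,"y":3,"z":0,"hand":-1},
  {"rx":0,"ry":0,"rz":0,"x":-50,"y":3,"z":0,"hand":-1},
  {"rx":0,"ry":0,"rz":0,"x":-50,"y":3,"z":0,"hand":-1},
  {"rx":0,"ry":0,"rz":0,"x":-50,"y":3,"z":0,"hand":-1},
  {"rx":0,"ry":0,"rz":0,"x":-47,"y":3,"z":0,"hand":-1},
  {"rx":0,"ry":0,"rz":0,"x":0,"y":0,"z":0,"hand":-1},
])

```text
t: 7.52
tool_pos: [0.4974, 0.0279, 0.1925]
orientation: [-0.605, 0.796, 0.0, -0.0]
ft_force: [-0.9, -0.2, -4.3]
opening: 0.292
```

Emit:
drive_tool([
  {"rx":0,"ry":0,"rz":0,"x":0,"y":0,"z":15,"hand":-1},
  {"rx":0,"ry":0,"rz":0,"x":0,"y":0,"z":15,"hand":-1},
  {"rx":0,"ry":0,"rz":0,"x":0,"y":0,"z":10,"hand":-1},
  {"rx":0,"ry":0,"rz":0,"x":0,"y":0,"z":0,"hand":-1},
  {"rx":0,"ry":0,"rz":0,"x":0,"y":0,"z":0,"hand":-1},
])

```text
t: 8.15
tool_pos: [0.4974, 0.0248, 0.1537]
orientation: [-0.603, 0.797, -0.0, 0.0]
ft_force: [-0.4, -0.6, -4.6]
opening: 0.289
```

```bash
python3 - <<'E'
from h import *
to([.496,.0258,.14])
s=save('side','s3.png'); t=save('top','t3.png')
c=lambda im,x,y,w,h,W,H:cv2.resize(im[y:y+h,x:x+w,::-1],(W,H),interpolation=cv2.INTER_CUBIC)
cv2.imwrite('pics/c3.png',np.hstack([c(s,270,170,120,120,600,600)]))
cv2.imwrite('pics/c3t.png',c(t,208,206,120,120,600,600))
E
```

```text
t 8.15 tcp [0.4974 0.0248 0.1537] yawx -1.8462 zax [ 0.001 -0.    -1.   ] F [-0.43 -0.58 -4.55] M [-0.03 -0.01 -0.02] op 0.289 q [ 0.37  0.19 -0.18  0.   -1.2  -0.64]
tool-axis mm to target [-0.6  1.7 13.7]
```

View pics/c3.png

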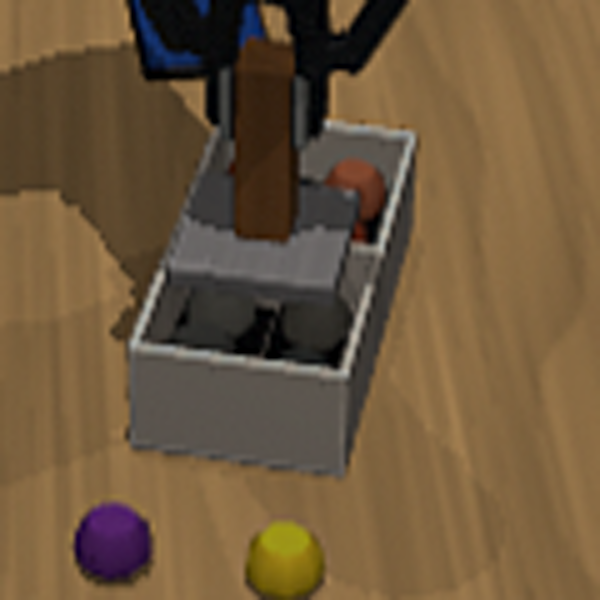

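The foot hovers level above the grey cell, with its front edge at crop (168,268)-(338,288) and the rim front at (133,347)-(350,372). I'll check the centring numerically.

```bash
python3 - <<'E'
from h import *
px=lambda x,y:(270+x/5,170+y/5)
u=np.array([np.cos(-.274),np.sin(-.274)]);v=np.array([-u[1],u[0]])
P=np.array([.509,.072])
rel=lambda w:((w[:2]-P)@u*1e3,(w[:2]-P)@v*1e3)
for n,p,z in [('footFL',(168,268),.102),('footFR',(338,288),.102),('footBR',(358,195),.102),('rimFL',(133,347),.062),('rimFR',(350,372),.062),('rimBR',(415,132),.062),('hndTop',(268,48),.196)]:
    w=at_z('side',px(*p),z); print(n,w,np.round(rel(w),1))
print('tcp',np.round(rel(env.sense()['tool_pos']),1))
for r in env.boxes_of('side','planter')[:2]: print(r)
E
```

```text
footFL [ 0.4534 -0.0033  0.102 ] [-33.2 -87.5]
footFR [ 0.5273 -0.0226  0.102 ] [ 43.2 -86.1]
footBR [0.5435 0.0464 0.102 ] [ 40.1 -15.3]
rimFL [ 0.4369 -0.0085  0.062 ] [-47.6 -97. ]
rimFR [ 0.5328 -0.0326  0.062 ] [ 51.2 -94.3]
rimBR [0.585  0.1534 0.062 ] [51.1 98.9]
hndTop [0.4993 0.0277 0.196 ] [  2.6 -45.3]
tcp [  1.7 -48.3]
{'extent': [298.2, 195.9, 354.5, 267.2], 'confidence': 0.57}
{'extent': [416.2, 357.5, 474.6, 392.9], 'confidence': 0.15}
```

Emit:
drive_tool([
  {"rx":0,"ry":0,"rz":0,"x":0,"y":2,"z":10,"hand":-1},
  {"rx":0,"ry":0,"rz":0,"x":0,"y":0,"z":10,"hand":-1},
  {"rx":0,"ry":0,"rz":0,"x":0,"y":0,"z":4,"hand":-1},
  {"rx":0,"ry":0,"rz":0,"x":0,"y":0,"z":1,"hand":-1},
  {"rx":0,"ry":0,"rz":0,"x":0,"y":0,"z":1,"hand":-1},
  {"rx":0,"ry":0,"rz":0,"x":0,"y":0,"z":1,"hand":-1},
  {"rx":0,"ry":0,"rz":0,"x":0,"y":0,"z":1,"hand":-1},
  {"rx":0,"ry":0,"rz":0,"x":0,"y":0,"z":0,"hand":-1},
])

```text
t: 9.3
tool_pos: [0.4952, 0.0256, 0.1253]
orientation: [-0.604, 0.797, -0.0, 0.0]
ft_force: [0.0, -0.4, -4.3]
opening: 0.291
```

```bash
python3 -c "
from h import *
to([.496,.0258,.14])"
```

```text
t 9.3 tcp [0.4952 0.0256 0.1253] yawx -1.8458 zax [ 0. -0. -1.] F [ 0.02 -0.41 -4.33] M [-0.05  0.02 -0.03] op 0.291 q [ 0.37  0.21 -0.23  0.   -1.13 -0.64]
tool-axis mm to target [ -0.4  -0.8 -14.7]
```

Emit:
drive_tool([
  {"rx":0,"ry":0,"rz":0,"x":0,"y":0,"z":1,"hand":-1},
  {"rx":0,"ry":0,"rz":0,"x":0,"y":0,"z":1,"hand":-1},
  {"rx":0,"ry":0,"rz":0,"x":0,"y":0,"z":1,"hand":-1},
  {"rx":0,"ry":0,"rz":0,"x":0,"y":0,"z":1,"hand":-1},
  {"rx":0,"ry":0,"rz":0,"x":0,"y":0,"z":0,"hand":-1},
])

```text
t: 9.93
tool_pos: [0.4951, 0.0256, 0.1212]
orientation: [-0.604, 0.797, 0.0, -0.0]
ft_force: [-0.1, -0.4, -4.4]
opening: 0.293
```

Emit:
drive_tool([
  {"rx":0,"ry":0,"rz":0,"x":0,"y":0,"z":1,"hand":-1},
  {"rx":0,"ry":0,"rz":0,"x":0,"y":0,"z":1,"hand":-1},
  {"rx":0,"ry":0,"rz":0,"x":0,"y":0,"z":1,"hand":-1},
  {"rx":0,"ry":0,"rz":0,"x":0,"y":0,"z":0,"hand":-1},
])

```text
t: 10.42
tool_pos: [0.4951, 0.0256, 0.1182]
orientation: [-0.604, 0.797, 0.0, -0.0]
ft_force: [0.5, -0.1, -3.7]
opening: 0.285
```

Emit:
drive_tool([
  {"rx":0,"ry":0,"rz":0,"x":0,"y":0,"z":1,"hand":-1},
  {"rx":0,"ry":0,"rz":0,"x":0,"y":0,"z":1,"hand":-1},
  {"rx":0,"ry":0,"rz":0,"x":0,"y":0,"z":1,"hand":-1},
  {"rx":0,"ry":0,"rz":0,"x":0,"y":0,"z":1,"hand":-1},
  {"rx":0,"ry":0,"rz":0,"x":0,"y":0,"z":0,"hand":-1},
])

```text
t: 11.05
tool_pos: [0.4951, 0.0256, 0.1142]
orientation: [-0.604, 0.797, 0.0, -0.0]
ft_force: [0.1, 0.0, -4.2]
opening: 0.29
```

Emit:
drive_tool([
  {"rx":0,"ry":0,"rz":0,"x":0,"y":0,"z":1,"hand":-1},
  {"rx":0,"ry":0,"rz":0,"x":0,"y":0,"z":1,"hand":-1},
  {"rx":0,"ry":0,"rz":0,"x":0,"y":0,"z":1,"hand":-1},
  {"rx":0,"ry":0,"rz":0,"x":0,"y":0,"z":0,"hand":-1},
])

```text
t: 11.55
tool_pos: [0.4954, 0.0256, 0.1115]
orientation: [-0.604, 0.797, -0.0, 0.0]
ft_force: [-0.0, 0.5, -0.3]
opening: 0.292
```

```bash
python3 -c "
from h import *
to([.496,.0258,.1017])"
```

```text
t 11.55 tcp [0.4954 0.0256 0.1115] yawx -1.8457 zax [ 0.001 -0.    -1.   ] F [-0.04  0.51 -0.33] M [-0.01  0.22 -0.02] op 0.292 q [ 0.37  0.22 -0.25  0.   -1.1  -0.64]
tool-axis mm to target [-0.4 -0.5  9.8]
```

Emit:
drive_tool([
  {"rx":0,"ry":0,"rz":0,"x":0,"y":0,"z":1,"hand":-1},
  {"rx":0,"ry":0,"rz":0,"x":0,"y":0,"z":1,"hand":-1},
  {"rx":0,"ry":0,"rz":0,"x":0,"y":0,"z":1,"hand":-1},
  {"rx":0,"ry":0,"rz":0,"x":0,"y":0,"z":0,"hand":-1},
])

```text
t: 12.05
tool_pos: [0.4954, 0.0256, 0.1085]
orientation: [-0.604, 0.797, -0.0, 0.0]
ft_force: [-0.3, -0.5, 2.1]
opening: 0.292
```

Emit:
drive_tool([
  {"rx":0,"ry":0,"rz":0,"x":0,"y":0,"z":1,"hand":-1},
  {"rx":0,"ry":0,"rz":0,"x":0,"y":0,"z":1,"hand":-1},
  {"rx":0,"ry":0,"rz":0,"x":0,"y":0,"z":1,"hand":-1},
  {"rx":0,"ry":0,"rz":0,"x":0,"y":0,"z":0,"hand":-1},
])

```text
t: 12.55
tool_pos: [0.4954, 0.0256, 0.1056]
orientation: [-0.604, 0.797, -0.0, 0.0]
ft_force: [-1.6, -0.3, 3.9]
opening: 0.296
```

```bash
python3 -c "
from h import *
to([.496,.0258,.1017])"
```

```text
t 12.55 tcp [0.4954 0.0256 0.1056] yawx -1.8456 zax [ 0.001 -0.    -1.   ] F [-1.59 -0.26  3.93] M [-0.09  0.53 -0.03] op 0.296 q [ 0.37  0.23 -0.26  0.   -1.08 -0.64]
tool-axis mm to target [-0.3 -0.5  3.9]
```

Emit:
drive_tool([
  {"rx":0,"ry":0,"rz":0,"x":0,"y":0,"z":1,"hand":-1},
  {"rx":0,"ry":0,"rz":0,"x":0,"y":0,"z":1,"hand":-1},
  {"rx":0,"ry":0,"rz":0,"x":0,"y":0,"z":0,"hand":-1},
])

```text
t: 12.92
tool_pos: [0.4954, 0.0256, 0.1035]
orientation: [-0.604, 0.797, -0.0, 0.0]
ft_force: [-1.7, -0.4, 5.0]
opening: 0.295
```

Emit:
drive_tool([
  {"rx":0,"ry":0,"rz":0,"x":0,"y":0,"z":0.6,"hand":-1},
  {"rx":0,"ry":0,"rz":0,"x":0,"y":0,"z":0,"hand":-1},
])

```text
t: 13.18
tool_pos: [0.4954, 0.0256, 0.1029]
orientation: [-0.604, 0.797, -0.0, 0.0]
ft_force: [-1.1, -0.7, 5.5]
opening: 0.293
```

Emit:
drive_tool([
  {"rx":0,"ry":0,"rz":0,"x":0,"y":0,"z":0.5,"hand":-1},
  {"rx":0,"ry":0,"rz":0,"x":0,"y":0,"z":0,"hand":-1},
])

```text
t: 13.42
tool_pos: [0.4954, 0.0256, 0.1023]
orientation: [-0.604, 0.797, -0.0, 0.0]
ft_force: [-1.0, 0.7, 5.3]
opening: 0.292
```

Emit:
drive_tool([
  {"rx":0,"ry":0,"rz":0,"x":0,"y":0,"z":0.4,"hand":-1},
  {"rx":0,"ry":0,"rz":0,"x":0,"y":0,"z":0,"hand":-1},
])

```text
t: 13.68
tool_pos: [0.4954, 0.0256, 0.1019]
orientation: [-0.604, 0.797, -0.0, 0.0]
ft_force: [-0.2, -0.5, 5.0]
opening: 0.291
```

Emit:
drive_tool([
  {"rx":0,"ry":0,"rz":0,"x":0,"y":0,"z":0.3,"hand":-1},
  {"rx":0,"ry":0,"rz":0,"x":0,"y":0,"z":0,"hand":-1},
])

```text
t: 13.92
tool_pos: [0.4954, 0.0256, 0.1017]
orientation: [-0.604, 0.797, -0.0, 0.0]
ft_force: [-0.8, 0.0, 6.2]
opening: 0.29
```

Emit:
drive_tool([
  {"rx":0,"ry":0,"rz":0,"x":0,"y":0,"z":0.2,"hand":-1},
  {"rx":0,"ry":0,"rz":0,"x":0,"y":0,"z":0,"hand":-1},
])

```text
t: 14.18
tool_pos: [0.4954, 0.0256, 0.1017]
orientation: [-0.604, 0.797, -0.0, 0.0]
ft_force: [-2.2, -0.5, 5.8]
opening: 0.294
```

Emit:
drive_tool([
  {"rx":0,"ry":0,"rz":0,"x":0,"y":0,"z":0.3,"hand":-1},
  {"rx":0,"ry":0,"rz":0,"x":0,"y":0,"z":0,"hand":-1},
])

```text
t: 14.42
tool_pos: [0.4954, 0.0256, 0.1016]
orientation: [-0.604, 0.797, -0.0, 0.0]
ft_force: [-2.1, 0.7, 8.2]
opening: 0.291
```

Emit:
drive_tool([
  {"rx":0,"ry":0,"rz":0,"x":0,"y":0,"z":0.3,"hand":-1},
  {"rx":0,"ry":0,"rz":0,"x":0,"y":0,"z":0,"hand":-1},
])

```text
t: 14.68
tool_pos: [0.4955, 0.0256, 0.1016]
orientation: [-0.604, 0.797, -0.0, 0.0]
ft_force: [-4.4, -0.6, 10.2]
opening: 0.295
```

Emit:
drive_tool([
  {"rx":0,"ry":0,"rz":0,"x":0,"y":0,"z":0.3,"hand":-1},
  {"rx":0,"ry":0,"rz":0,"x":0,"y":0,"z":0,"hand":-1},
])

```text
t: 14.92
tool_pos: [0.4955, 0.0256, 0.1016]
orientation: [-0.604, 0.797, -0.0, 0.0]
ft_force: [-3.7, 0.4, 12.8]
opening: 0.291
```

Emit:
drive_tool([
  {"rx":0,"ry":0,"rz":0,"x":0,"y":0,"z":0.4,"hand":-1},
  {"rx":0,"ry":0,"rz":0,"x":0,"y":0,"z":0.3,"hand":-1},
  {"rx":0,"ry":0,"rz":0,"x":0,"y":0,"z":0,"hand":-1},
])

```text
t: 15.3
tool_pos: [0.4955, 0.0256, 0.1016]
orientation: [-0.604, 0.797, -0.001, 0.001]
ft_force: [-4.8, 1.1, 18.1]
opening: 0.297
```

Emit:
drive_tool([
  {"rx":0,"ry":0,"rz":0,"x":0,"y":0,"z":0,"hand":-1},
  {"rx":0,"ry":0,"rz":0,"x":0,"y":0,"z":0,"hand":-1},
  {"rx":0,"ry":0,"rz":0,"x":0,"y":0,"z":0,"hand":-1},
  {"rx":0,"ry":0,"rz":0,"x":0,"y":0,"z":0,"hand":-1},
  {"rx":0,"ry":0,"rz":0,"x":0,"y":0,"z":0,"hand":-1},
])

```text
t: 15.92
tool_pos: [0.4955, 0.0256, 0.1016]
orientation: [-0.604, 0.797, -0.001, 0.001]
ft_force: [-5.8, 0.5, 16.9]
opening: 0.291
```

```bash
python3 -c "
from h import *
to([.496,.0258,.1017])"
```

```text
t 15.93 tcp [0.4955 0.0256 0.1016] yawx -1.8452 zax [ 0.002 -0.    -1.   ] F [-5.79  0.54 16.92] M [ 0.27  2.32 -0.01] op 0.291 q [ 0.37  0.23 -0.27  0.   -1.07 -0.64]
tool-axis mm to target [-0.3 -0.4 -0.1]
```

```bash
python3 - <<'E'
from h import *
s=save('side','s4.png'); st()
cv2.imwrite('pics/c4.png',cv2.resize(s[170:270,280:380,::-1],(600,600),interpolation=cv2.INTER_CUBIC))
E
```

```text
t 15.97 tcp [0.4955 0.0256 0.1016] yawx -1.8452 zax [ 0.002 -0.    -1.   ] F [-5.74  0.68 16.07] M [0.3  2.36 0.01] op 0.291 q [ 0.37  0.23 -0.27  0.   -1.07 -0.64]
```

View pics/c4.png

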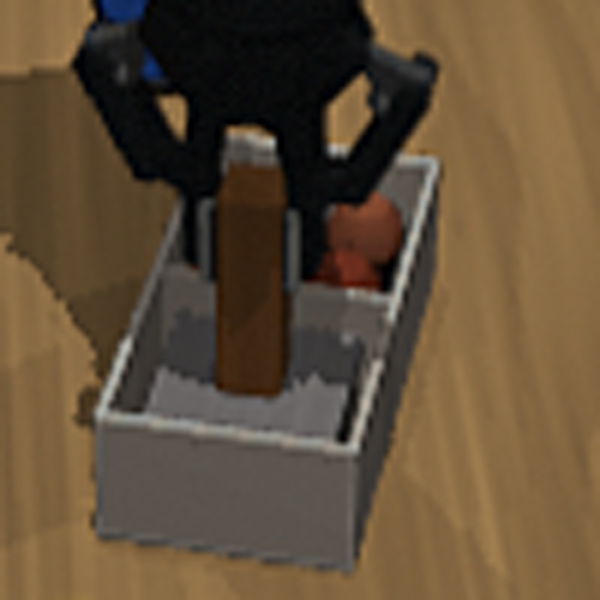

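The foot is level and well inside the cell, with the position stalled at the expected bottom. I'll firm up the push a little and hold for another second, then lift.

Emit:
drive_tool([
  {"rx":0,"ry":0,"rz":0,"x":0,"y":0,"z":0.25,"hand":-1},
  {"rx":0,"ry":0,"rz":0,"x":0,"y":0,"z":0,"hand":-1},
  {"rx":0,"ry":0,"rz":0,"x":0,"y":0,"z":0,"hand":-1},
  {"rx":0,"ry":0,"rz":0,"x":0,"y":0,"z":0,"hand":-1},
  {"rx":0,"ry":0,"rz":0,"x":0,"y":0,"z":0,"hand":-1},
  {"rx":0,"ry":0,"rz":0,"x":0,"y":0,"z":0,"hand":-1},
  {"rx":0,"ry":0,"rz":0,"x":0,"y":0,"z":0,"hand":-1},
  {"rx":0,"ry":0,"rz":0,"x":0,"y":0,"z":0,"hand":-1},
  {"rx":0,"ry":0,"rz":0,"x":0,"y":0,"z":0,"hand":-1},
  {"rx":0,"ry":0,"rz":0,"x":0,"y":0,"z":0,"hand":-1},
])

```text
t: 17.23
tool_pos: [0.4955, 0.0256, 0.1015]
orientation: [-0.604, 0.797, -0.001, 0.001]
ft_force: [-6.6, 1.5, 19.2]
opening: 0.293
```

Emit:
drive_tool([
  {"rx":0,"ry":0,"rz":0,"x":0,"y":0,"z":-3,"hand":-1},
  {"rx":0,"ry":0,"rz":0,"x":0,"y":0,"z":-10,"hand":-1},
  {"rx":0,"ry":0,"rz":0,"x":0,"y":0,"z":-20,"hand":-1},
  {"rx":0,"ry":0,"rz":0,"x":0,"y":0,"z":-20,"hand":-1},
  {"rx":0,"ry":0,"rz":0,"x":0,"y":0,"z":0,"hand":-1},
  {"rx":0,"ry":0,"rz":0,"x":0,"y":0,"z":0,"hand":-1},
])

```text
t: 17.98
tool_pos: [0.4943, 0.0256, 0.1511]
orientation: [-0.603, 0.797, 0.001, -0.001]
ft_force: [-0.4, 0.2, -5.0]
opening: 0.295
```

```bash
python3 -c "
from h import *
to([.5215,.1182,.13])"
```

```text
t 17.98 tcp [0.4943 0.0256 0.1511] yawx -1.8462 zax [-0.002  0.    -1.   ] F [-0.38  0.2  -5.03] M [-0.03  0.08 -0.01] op 0.295 q [ 0.37  0.19 -0.18 -0.   -1.2  -0.64]
tool-axis mm to target [-96.5  -1.   21. ]
```

Emit:
drive_tool([
  {"rx":0,"ry":0,"rz":0,"x":-32,"y":-0.5,"z":0,"hand":-1},
  {"rx":0,"ry":0,"rz":0,"x":-32,"y":-0.5,"z":0,"hand":-1},
  {"rx":0,"ry":0,"rz":0,"x":-32,"y":0,"z":0,"hand":-1},
  {"rx":0,"ry":0,"rz":0,"x":0,"y":0,"z":0,"hand":-1},
  {"rx":0,"ry":0,"rz":0,"x":0,"y":0,"z":0,"hand":-1},
  {"rx":0,"ry":0,"rz":0,"x":0,"y":0,"z":10,"hand":-1},
  {"rx":0,"ry":0,"rz":0,"x":0,"y":0,"z":8,"hand":-1},
  {"rx":0,"ry":0,"rz":0,"x":0,"y":0,"z":2,"hand":-1},
  {"rx":0,"ry":0,"rz":0,"x":0,"y":0,"z":0,"hand":-1},
])

```text
t: 19.1
tool_pos: [0.5221, 0.1175, 0.1323]
orientation: [-0.603, 0.797, -0.0, -0.0]
ft_force: [0.1, 0.1, -4.5]
opening: 0.294
```

```bash
python3 - <<'E'
from h import *
to([.5215,.1182,.115])
s=save('side','s5.png')
cv2.imwrite('pics/c5.png',cv2.resize(s[160:260,280:380,::-1],(600,600),interpolation=cv2.INTER_CUBIC))
E
```

```text
t 19.1 tcp [0.5221 0.1175 0.1323] yawx -1.846 zax [-0. -0. -1.] F [ 0.05  0.08 -4.51] M [ 0.06 -0.02  0.02] op 0.294 q [ 0.51  0.28 -0.12  0.   -1.18 -0.79]
tool-axis mm to target [-0.5  0.8 17.3]
```

View pics/c5.png

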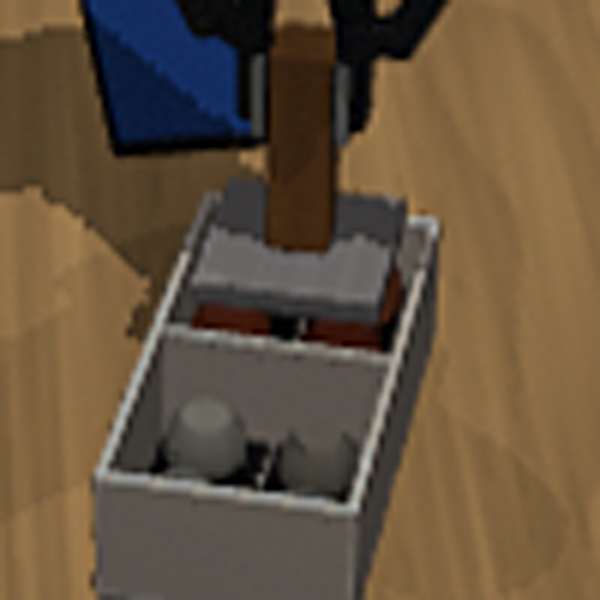

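The foot is centred over the red cell. The grey stones now sit deep and look roughly level, at crop (205,430) and (320,460). Now I'll descend into cell_a.

Emit:
drive_tool([
  {"rx":0,"ry":0,"rz":0,"x":-0.5,"y":0.5,"z":5,"hand":-1},
  {"rx":0,"ry":0,"rz":0,"x":0,"y":0,"z":1,"hand":-1},
  {"rx":0,"ry":0,"rz":0,"x":0,"y":0,"z":1,"hand":-1},
  {"rx":0,"ry":0,"rz":0,"x":0,"y":0,"z":1,"hand":-1},
  {"rx":0,"ry":0,"rz":0,"x":0,"y":0,"z":0,"hand":-1},
])

```text
t: 19.77
tool_pos: [0.5218, 0.1183, 0.1244]
orientation: [-0.604, 0.797, 0.0, -0.0]
ft_force: [1.0, -0.2, -3.5]
opening: 0.29
```

Emit:
drive_tool([
  {"rx":0,"ry":0,"rz":0,"x":0,"y":0,"z":1,"hand":-1},
  {"rx":0,"ry":0,"rz":0,"x":0,"y":0,"z":1,"hand":-1},
  {"rx":0,"ry":0,"rz":0,"x":0,"y":0,"z":1,"hand":-1},
  {"rx":0,"ry":0,"rz":0,"x":0,"y":0,"z":1,"hand":-1},
  {"rx":0,"ry":0,"rz":0,"x":0,"y":0,"z":0,"hand":-1},
])

```text
t: 20.4
tool_pos: [0.5218, 0.1183, 0.1203]
orientation: [-0.604, 0.797, 0.0, -0.0]
ft_force: [-1.0, -0.1, -4.5]
opening: 0.292
```

Emit:
drive_tool([
  {"rx":0,"ry":0,"rz":0,"x":0,"y":0,"z":1,"hand":-1},
  {"rx":0,"ry":0,"rz":0,"x":0,"y":0,"z":1,"hand":-1},
  {"rx":0,"ry":0,"rz":0,"x":0,"y":0,"z":1,"hand":-1},
  {"rx":0,"ry":0,"rz":0,"x":0,"y":0,"z":1,"hand":-1},
  {"rx":0,"ry":0,"rz":0,"x":0,"y":0,"z":0,"hand":-1},
])

```text
t: 21.02
tool_pos: [0.5222, 0.1184, 0.1173]
orientation: [-0.604, 0.797, -0.0, 0.001]
ft_force: [-2.6, -0.3, 4.9]
opening: 0.292
```

Emit:
drive_tool([
  {"rx":0,"ry":0,"rz":0,"x":0,"y":0,"z":0.5,"hand":-1},
  {"rx":0,"ry":0,"rz":0,"x":0,"y":0,"z":0,"hand":-1},
])

```text
t: 21.28
tool_pos: [0.5222, 0.1184, 0.1166]
orientation: [-0.604, 0.797, -0.0, 0.0]
ft_force: [-1.4, -0.6, 5.5]
opening: 0.293
```

Emit:
drive_tool([
  {"rx":0,"ry":0,"rz":0,"x":0,"y":0,"z":0.5,"hand":-1},
  {"rx":0,"ry":0,"rz":0,"x":0,"y":0,"z":0,"hand":-1},
])

```text
t: 21.52
tool_pos: [0.5222, 0.1184, 0.116]
orientation: [-0.604, 0.797, -0.0, 0.0]
ft_force: [-2.1, -0.4, 5.3]
opening: 0.294
```

```bash
python3 -c "
from h import *
to([.5215,.1182,.1057])"
```

```text
t 21.52 tcp [0.5222 0.1184 0.116 ] yawx -1.8456 zax [ 0.001  0.    -1.   ] F [-2.07 -0.43  5.31] M [-0.08  1.02  0.07] op 0.294 q [ 0.52  0.29 -0.15  0.   -1.13 -0.79]
tool-axis mm to target [ 0.4  0.6 10.3]
```

Emit:
drive_tool([
  {"rx":0,"ry":0,"rz":0,"x":0,"y":0,"z":0.8,"hand":-1},
  {"rx":0,"ry":0,"rz":0,"x":0,"y":0,"z":0.8,"hand":-1},
  {"rx":0,"ry":0,"rz":0,"x":0,"y":0,"z":0.8,"hand":-1},
  {"rx":0,"ry":0,"rz":0,"x":0,"y":0,"z":0,"hand":-1},
])

```text
t: 22.02
tool_pos: [0.5222, 0.1184, 0.1135]
orientation: [-0.604, 0.797, -0.0, 0.0]
ft_force: [-1.3, 0.1, 5.1]
opening: 0.293
```

Emit:
drive_tool([
  {"rx":0,"ry":0,"rz":0,"x":0,"y":0,"z":0.8,"hand":-1},
  {"rx":0,"ry":0,"rz":0,"x":0,"y":0,"z":0.8,"hand":-1},
  {"rx":0,"ry":0,"rz":0,"x":0,"y":0,"z":0.8,"hand":-1},
  {"rx":0,"ry":0,"rz":0,"x":0,"y":0,"z":0,"hand":-1},
])

```text
t: 22.52
tool_pos: [0.5222, 0.1184, 0.111]
orientation: [-0.604, 0.797, -0.0, 0.0]
ft_force: [-1.7, -0.7, 4.7]
opening: 0.293
```

Emit:
drive_tool([
  {"rx":0,"ry":0,"rz":0,"x":0,"y":0,"z":0.8,"hand":-1},
  {"rx":0,"ry":0,"rz":0,"x":0,"y":0,"z":0.8,"hand":-1},
  {"rx":0,"ry":0,"rz":0,"x":0,"y":0,"z":0.8,"hand":-1},
  {"rx":0,"ry":0,"rz":0,"x":0,"y":0,"z":0,"hand":-1},
])

```text
t: 23.02
tool_pos: [0.5221, 0.1184, 0.1085]
orientation: [-0.604, 0.797, -0.0, 0.0]
ft_force: [-0.5, -1.1, 4.7]
opening: 0.292
```

Emit:
drive_tool([
  {"rx":0,"ry":0,"rz":0,"x":0,"y":0,"z":0.7,"hand":-1},
  {"rx":0,"ry":0,"rz":0,"x":0,"y":0,"z":0.7,"hand":-1},
  {"rx":0,"ry":0,"rz":0,"x":0,"y":0,"z":0,"hand":-1},
])

```text
t: 23.4
tool_pos: [0.5221, 0.1184, 0.107]
orientation: [-0.604, 0.797, -0.0, 0.0]
ft_force: [-1.6, 0.2, 5.0]
opening: 0.294
```

Emit:
drive_tool([
  {"rx":0,"ry":0,"rz":0,"x":0,"y":0,"z":0.5,"hand":-1},
  {"rx":0,"ry":0,"rz":0,"x":0,"y":0,"z":0.5,"hand":-1},
  {"rx":0,"ry":0,"rz":0,"x":0,"y":0,"z":0,"hand":-1},
])

```text
t: 23.78
tool_pos: [0.5221, 0.1184, 0.106]
orientation: [-0.604, 0.797, -0.0, 0.0]
ft_force: [-1.2, 0.3, 5.1]
opening: 0.294
```

Emit:
drive_tool([
  {"rx":0,"ry":0,"rz":0,"x":0,"y":0,"z":0.4,"hand":-1},
  {"rx":0,"ry":0,"rz":0,"x":0,"y":0,"z":0.4,"hand":-1},
  {"rx":0,"ry":0,"rz":0,"x":0,"y":0,"z":0,"hand":-1},
])

```text
t: 24.15
tool_pos: [0.5222, 0.1184, 0.1057]
orientation: [-0.604, 0.797, -0.0, 0.0]
ft_force: [-2.0, 0.0, 7.9]
opening: 0.291
```

Emit:
drive_tool([
  {"rx":0,"ry":0,"rz":0,"x":0,"y":0,"z":0.4,"hand":-1},
  {"rx":0,"ry":0,"rz":0,"x":0,"y":0,"z":0,"hand":-1},
])

```text
t: 24.4
tool_pos: [0.5222, 0.1184, 0.1057]
orientation: [-0.604, 0.797, -0.0, 0.001]
ft_force: [-3.9, -0.5, 10.4]
opening: 0.29
```

The arm has stalled at 0.1057, the expected stop. I'll build up to about 23 N net (ft about 18.5) and hold.

Emit:
drive_tool([
  {"rx":0,"ry":0,"rz":0,"x":0,"y":0,"z":0.4,"hand":-1},
  {"rx":0,"ry":0,"rz":0,"x":0,"y":0,"z":0.4,"hand":-1},
  {"rx":0,"ry":0,"rz":0,"x":0,"y":0,"z":0,"hand":-1},
])

```text
t: 24.78
tool_pos: [0.5222, 0.1184, 0.1056]
orientation: [-0.604, 0.797, -0.0, 0.001]
ft_force: [-5.1, 0.3, 14.3]
opening: 0.293
```

Emit:
drive_tool([
  {"rx":0,"ry":0,"rz":0,"x":0,"y":0,"z":0.2,"hand":-1},
  {"rx":0,"ry":0,"rz":0,"x":0,"y":0,"z":0,"hand":-1},
  {"rx":0,"ry":0,"rz":0,"x":0,"y":0,"z":0,"hand":-1},
  {"rx":0,"ry":0,"rz":0,"x":0,"y":0,"z":0,"hand":-1},
])

```text
t: 25.28
tool_pos: [0.5222, 0.1184, 0.1056]
orientation: [-0.604, 0.797, -0.0, 0.001]
ft_force: [-5.2, 0.1, 16.2]
opening: 0.292
```

Emit:
drive_tool([
  {"rx":0,"ry":0,"rz":0,"x":0,"y":0,"z":0.3,"hand":-1},
  {"rx":0,"ry":0,"rz":0,"x":0,"y":0,"z":0,"hand":-1},
  {"rx":0,"ry":0,"rz":0,"x":0,"y":0,"z":0,"hand":-1},
  {"rx":0,"ry":0,"rz":0,"x":0,"y":0,"z":0,"hand":-1},
  {"rx":0,"ry":0,"rz":0,"x":0,"y":0,"z":0,"hand":-1},
  {"rx":0,"ry":0,"rz":0,"x":0,"y":0,"z":0,"hand":-1},
  {"rx":0,"ry":0,"rz":0,"x":0,"y":0,"z":0,"hand":-1},
  {"rx":0,"ry":0,"rz":0,"x":0,"y":0,"z":0,"hand":-1},
  {"rx":0,"ry":0,"rz":0,"x":0,"y":0,"z":0,"hand":-1},
  {"rx":0,"ry":0,"rz":0,"x":0,"y":0,"z":0,"hand":-1},
])

```text
t: 26.52
tool_pos: [0.5222, 0.1184, 0.1056]
orientation: [-0.604, 0.797, -0.001, 0.001]
ft_force: [-7.9, 0.4, 18.1]
opening: 0.293
```

Emit:
drive_tool([
  {"rx":0,"ry":0,"rz":0,"x":0,"y":0,"z":-3,"hand":-1},
  {"rx":0,"ry":0,"rz":0,"x":0,"y":0,"z":-10,"hand":-1},
  {"rx":0,"ry":0,"rz":0,"x":0,"y":0,"z":-25,"hand":-1},
  {"rx":0,"ry":0,"rz":0,"x":0,"y":0,"z":-30,"hand":-1},
  {"rx":0,"ry":0,"rz":0,"x":0,"y":0,"z":-17,"hand":-1},
  {"rx":0,"ry":0,"rz":0,"x":0,"y":0,"z":0,"hand":-1},
])

```text
t: 27.28
tool_pos: [0.5223, 0.1187, 0.189]
orientation: [-0.603, 0.797, 0.0, 0.001]
ft_force: [0.6, -0.5, -5.2]
opening: 0.292
```

```bash
python3 -c "
from h import *
to([.4385,-.249,.19])"
```

```text
t 27.27 tcp [0.5223 0.1187 0.189 ] yawx -1.8459 zax [ 0.001  0.001 -1.   ] F [ 0.55 -0.49 -5.24] M [ 0.   -0.02  0.03] op 0.292 q [ 0.52  0.24 -0.02 -0.   -1.31 -0.79]
tool-axis mm to target [376.6 -19.2  -1.5]
```

Emit:
drive_tool([
  {"rx":0,"ry":0,"rz":0,"x":35,"y":-2.5,"z":0,"hand":-1},
  {"rx":0,"ry":0,"rz":0,"x":50,"y":-2.5,"z":0,"hand":-1},
  {"rx":0,"ry":0,"rz":0,"x":50,"y":-2.5,"z":0,"hand":-1},
  {"rx":0,"ry":0,"rz":0,"x":50,"y":-2.5,"z":0,"hand":-1},
  {"rx":0,"ry":0,"rz":0,"x":50,"y":-2.5,"z":0,"hand":-1},
  {"rx":0,"ry":0,"rz":0,"x":50,"y":-2.5,"z":0,"hand":-1},
  {"rx":0,"ry":0,"rz":0,"x":50,"y":-2.5,"z":0,"hand":-1},
  {"rx":0,"ry":0,"rz":0,"x":41,"y":-2,"z":0,"hand":-1},
  {"rx":0,"ry":0,"rz":0,"x":0,"y":0,"z":0,"hand":-1},
  {"rx":0,"ry":0,"rz":0,"x":0,"y":0,"z":0,"hand":-1},
])

```text
t: 28.52
tool_pos: [0.4379, -0.2484, 0.187]
orientation: [-0.603, 0.798, 0.001, -0.0]
ft_force: [1.0, 0.1, -5.1]
opening: 0.296
```

```bash
python3 - <<'E'
from h import *
to([.4385,-.249,.0687])
s=save('side','s6.png'); t=save('top','t6.png')
c=lambda im,x,y,w,h,W,H:cv2.resize(im[y:y+h,x:x+w,::-1],(W,H),interpolation=cv2.INTER_CUBIC)
cv2.imwrite('pics/c6.png',np.hstack([c(s,285,180,80,100,400,500),c(t,208,212,100,125,400,500)]))
E
```

```text
t 28.52 tcp [ 0.4379 -0.2484  0.187 ] yawx -1.8466 zax [-0.002  0.001 -1.   ] F [ 1.    0.08 -5.07] M [ 0.02 -0.03 -0.03] op 0.296 q [-0.2   0.18 -0.1  -0.   -1.29 -0.07]
tool-axis mm to target [  0.5  -1.  118.3]
```

View pics/c6.png

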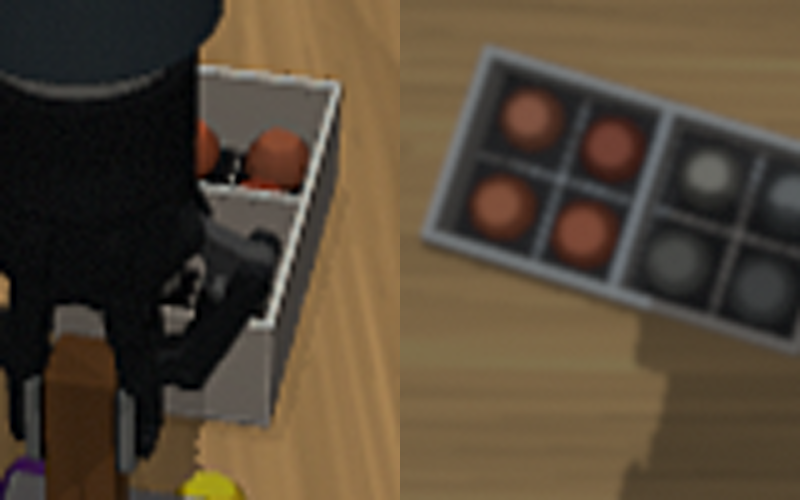

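All eight stones sit in their quarters: red at crop (530,118), (612,148), (500,207), (583,235), with grey to the right. No stone stands proud. I'll lower the tamper onto the mat's middle.

Emit:
drive_tool([
  {"rx":0,"ry":0,"rz":0,"x":0.5,"y":-0.5,"z":25,"hand":-1},
  {"rx":0,"ry":0,"rz":0,"x":0,"y":0,"z":30,"hand":-1},
  {"rx":0,"ry":0,"rz":0,"x":0,"y":0,"z":30,"hand":-1},
  {"rx":0,"ry":0,"rz":0,"x":0,"y":0,"z":17,"hand":-1},
  {"rx":0,"ry":0,"rz":0,"x":0,"y":0,"z":8,"hand":-1},
  {"rx":0,"ry":0,"rz":0,"x":0,"y":0,"z":0,"hand":-1},
  {"rx":0,"ry":0,"rz":0,"x":0,"y":0,"z":0,"hand":-1},
])

```text
t: 29.5
tool_pos: [0.4397, -0.2495, 0.0793]
orientation: [-0.604, 0.797, -0.001, 0.0]
ft_force: [0.4, -0.3, -4.9]
opening: 0.294
```

Emit:
drive_tool([
  {"rx":0,"ry":0,"rz":0,"x":0,"y":0,"z":1,"hand":-1},
  {"rx":0,"ry":0,"rz":0,"x":0,"y":0,"z":1,"hand":-1},
  {"rx":0,"ry":0,"rz":0,"x":0,"y":0,"z":1,"hand":-1},
  {"rx":0,"ry":0,"rz":0,"x":0,"y":0,"z":1,"hand":-1},
  {"rx":0,"ry":0,"rz":0,"x":0,"y":0,"z":0,"hand":-1},
])

```text
t: 30.12
tool_pos: [0.4388, -0.2494, 0.0742]
orientation: [-0.603, 0.797, 0.0, -0.0]
ft_force: [0.2, -0.3, -3.8]
opening: 0.289
```

Emit:
drive_tool([
  {"rx":0,"ry":0,"rz":0,"x":0,"y":0,"z":1,"hand":-1},
  {"rx":0,"ry":0,"rz":0,"x":0,"y":0,"z":1,"hand":-1},
  {"rx":0,"ry":0,"rz":0,"x":0,"y":0,"z":1,"hand":-1},
  {"rx":0,"ry":0,"rz":0,"x":0,"y":0,"z":1,"hand":-1},
  {"rx":0,"ry":0,"rz":0,"x":0,"y":0,"z":0,"hand":-1},
])

```text
t: 30.75
tool_pos: [0.4388, -0.2494, 0.0702]
orientation: [-0.604, 0.797, 0.0, -0.0]
ft_force: [-0.2, 0.5, -3.5]
opening: 0.294
```

Emit:
drive_tool([
  {"rx":0,"ry":0,"rz":0,"x":0,"y":0,"z":1,"hand":-1},
  {"rx":0,"ry":0,"rz":0,"x":0,"y":0,"z":0.5,"hand":-1},
  {"rx":0,"ry":0,"rz":0,"x":0,"y":0,"z":0,"hand":-1},
])

```text
t: 31.12
tool_pos: [0.4389, -0.2494, 0.0688]
orientation: [-0.604, 0.797, -0.0, 0.0]
ft_force: [-0.5, 1.5, -3.8]
opening: 0.293
```

Emit:
drive_tool([
  {"rx":0,"ry":0,"rz":0,"x":0,"y":0,"z":0.4,"hand":-1},
  {"rx":0,"ry":0,"rz":0,"x":0,"y":0,"z":0,"hand":-1},
])

```text
t: 31.38
tool_pos: [0.4389, -0.2495, 0.0688]
orientation: [-0.604, 0.797, -0.0, 0.0]
ft_force: [-1.3, 1.3, -0.6]
opening: 0.294
```

Emit:
drive_tool([
  {"rx":0,"ry":0,"rz":0,"x":0,"y":0,"z":0.4,"hand":-1},
  {"rx":0,"ry":0,"rz":0,"x":0,"y":0,"z":0,"hand":-1},
])

```text
t: 31.62
tool_pos: [0.4389, -0.2495, 0.0687]
orientation: [-0.604, 0.797, -0.0, 0.0]
ft_force: [-3.6, 3.3, 4.9]
opening: 0.293
```

Contact is felt on the mat at the same height as before. I'll release by opening fully and then rise straight up.

Emit:
drive_tool([
  {"rx":0,"ry":0,"rz":0,"x":0,"y":0,"z":-0.4,"hand":-0.2},
  {"rx":0,"ry":0,"rz":0,"x":0,"y":0,"z":0,"hand":0.2},
  {"rx":0,"ry":0,"rz":0,"x":0,"y":0,"z":0,"hand":0.6},
  {"rx":0,"ry":0,"rz":0,"x":0,"y":0,"z":0,"hand":1},
  {"rx":0,"ry":0,"rz":0,"x":0,"y":0,"z":0,"hand":1},
  {"rx":0,"ry":0,"rz":0,"x":0,"y":0,"z":0,"hand":1},
  {"rx":0,"ry":0,"rz":0,"x":0,"y":0,"z":0,"hand":1},
  {"rx":0,"ry":0,"rz":0,"x":0,"y":0,"z":0,"hand":1},
])

```text
t: 32.62
tool_pos: [0.4389, -0.2494, 0.0684]
orientation: [-0.604, 0.797, 0.0, -0.0]
ft_force: [0.9, -0.6, -0.0]
opening: 0.999
```

Emit:
drive_tool([
  {"rx":0,"ry":0,"rz":0,"x":0,"y":0,"z":-10,"hand":1},
  {"rx":0,"ry":0,"rz":0,"x":0,"y":0,"z":-40,"hand":1},
  {"rx":0,"ry":0,"rz":0,"x":0,"y":0,"z":-50,"hand":1},
  {"rx":0,"ry":0,"rz":0,"x":0,"y":0,"z":-50,"hand":1},
  {"rx":0,"ry":0,"rz":0,"x":-40,"y":30,"z":0,"hand":1},
  {"rx":0,"ry":0,"rz":0,"x":-40,"y":30,"z":0,"hand":1},
  {"rx":0,"ry":0,"rz":0,"x":0,"y":0,"z":0,"hand":1},
  {"rx":0,"ry":0,"rz":0,"x":0,"y":0,"z":0,"hand":1},
])

```text
t: 33.62
tool_pos: [0.4031, -0.1562, 0.2192]
orientation: [-0.604, 0.797, -0.001, 0.0]
ft_force: [0.1, 0.2, 0.1]
opening: 1.001
```

```bash
python3 - <<'E'
from h import *
st()
s=save('side','s7.png'); t=save('top','t7.png')
for c in('side','top'):
    for r in env.spot_point(c,'tamper_grip')[:4]: print(c,r,at_z(c,r['at'],.085))
c=lambda im,x,y,w,h,W,H:cv2.resize(im[y:y+h,x:x+w,::-1],(W,H),interpolation=cv2.INTER_CUBIC)
cv2.imwrite('pics/c7.png',np.hstack([c(s,220,180,160,200,400,500),c(t,200,205,300,375,400,500)[:, :]]))
E
```

```text
t 33.62 tcp [ 0.4031 -0.1562  0.2192] yawx -1.845 zax [ 0.001 -0.    -1.   ] F [0.12 0.19 0.07] M [-0.01 -0.01  0.01] op 1.001 q [-0.    0.02 -0.2   0.   -1.35 -0.27]
side {'at': [305.6, 309.6], 'confidence': 0.82} [ 0.4444 -0.2481  0.085 ]
side {'at': [207.0, 313.1], 'confidence': 0.8} [ 0.2607 -0.244   0.085 ]
top {'at': [422.5, 392.2], 'confidence': 0.9} [ 0.2639 -0.2291  0.085 ]
top {'at': [537.9, 298.1], 'confidence': 0.63} [ 0.4461 -0.4537  0.085 ]
```

View pics/c7.png

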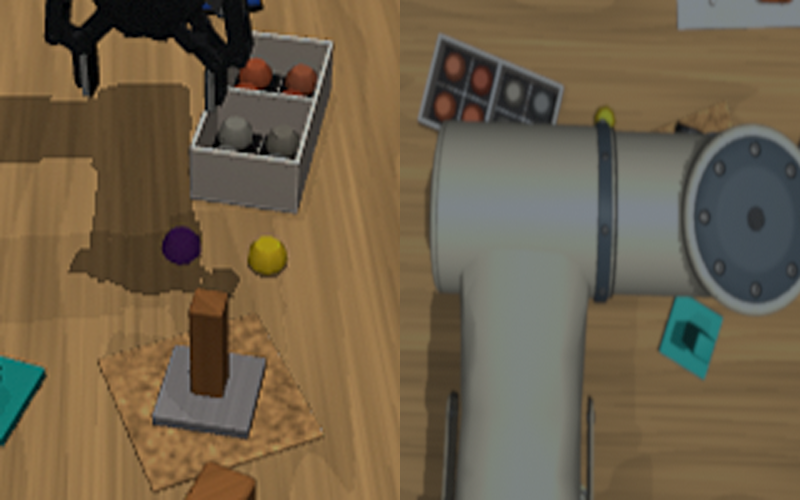

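The tamper stands upright near the middle of the mat at crop (210,370), the gripper is clear, and the stone tops run parallel to the rim in both cells. I'm handing in.

```bash
python3 -c "
from h import *
print(env.close_job())"
```

```text
the job is handed in; nothing more can be done
None
```

I tamped the grey cell (cell_b) and then the reddish cell (cell_a), and the tamper is back upright on its mat and let go. I handed the job in at about 34 s; it reports no verdict.

- **Pressing:** in each cell the stones sank under about 10 N. They then stopped where the task's limits put the bottom: tool height 0.1016 m for cell_b and 0.1056 m for cell_a. I held a push of about 21–24 N for over a second in each; the highest force I read was about 24 N.
- **Stones:** the last pictures show all eight in their quarters, with the visible tops parallel to the rim.
- **Tamper:** it met the mat at the same height as when I picked it up. The tool position at release was about 1 mm from the mat centre I measured; the side camera's network put the grip point about 6 mm off. Both are within the 35 mm limit. The arm is clear, with wrist force near zero.

**Checks that disagreed or fell short:**
- While pressing I read a sideways force of about 5–8 N in both cells. The picture I took while pressing cell_b showed the foot level; I took none for cell_a.
- In the last top picture the arm hid the tamper, so only the side camera confirmed where it stands.
- Two of the planter position fits differed by about 4 mm, less than the foot's 8 mm clearance.

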